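# Jack the sanding head up its column and hold it there

## Task

The clamp screws of the bench column's sanding head have been slackened so that it can be reset higher. Set the ratchet jack on the bench with its saddle centred under the steel lift pad of the head's jacking lug, then pump the jack's handle in full strokes until the head's sleeve is hard up against the upper collar on the column. Finish while holding the handle down, so that the head stays against that collar for a colleague to tighten the clamp; let the jack alone carry the head, and do not knock over or push about the other things on the bench.

Things in the scene. Friction and masses are not known exactly. Their poses are not given: they have to be found in the camera images.
- jack: grey steel ratchet lever jack, loose, 0.86 kg. Origin on its underside below the saddle's centre; x points from handle end to saddle end. Base plate 200 x 100 x 12 mm, 50 mm ahead (+x) of the origin and 150 mm behind; housing 56 mm wide, 100 mm high, x = -70 to +26 mm; the handle leaves it to the rear (-x). Drawn or pushed by its handle it slides on the bench (4 to 8 N).
- saddle (a point): centre of the top face of the jack's saddle, a dark steel disc of 48 mm diameter on the jack's toothed bar; 125 mm above the bench when down, 7 mm below the lift pad
- pump_handle (a joint): angle of the pump handle, rad: 0 up (spring return), 0.58 bottom stop. After about 0.1 of free play the saddle rises 0.4 mm per 0.01. A stroke past 0.52 catches the next notch; let back up right to 0 it takes the next bite. 1 to 3 N at the grip unloaded, 8 to 13 N under the head. Two full strokes and most of a third: collar reached at 0.45 to 0.5; let go there, the head sinks 4 mm to the notch.
- handle_grip (a point): point on the axis of the handle's black rubber grip (22 mm diameter, 185 to 295 mm from the pivot), 240 mm from the pivot. In the jack's frame x = -0.050 - 0.240 cos(0.42 - a), z = 0.085 + 0.240 sin(0.42 - a), a the handle's angle: 183 mm above the bench at a = 0, 47 mm at a = 0.58. The handle slopes up to the rear by 0.42 - a rad.
- handle_pivot (a point): centre of the handle's pivot pin, 50 mm behind the saddle's axis and 85 mm above the bench; the pin lies across the jack (its y)
- stand: bolted-down bench column: origin at the centre of the underside of its 160 x 160 x 16 mm foot; z up; +y points from the column to the lift pad. Steel column of 60 mm diameter, 430 mm high; fixed aluminium collars of 92 mm diameter, the lower from z = 107 to 137 mm, the upper from z = 283 to 313 mm.
- sander_head: sanding head (about 4.5 kg): grey sleeve of 90 mm diameter, 120 mm high, with T clamp screws, arm, motor and sanding cone (towards -x -y of the stand) and the jacking lug (+y). Origin: centre of the sleeve's underside. It only slides up and down the column: z = 137 mm on the lower collar, 163 mm against the upper one.
- lift_pad (a point): centre of the underside of the round steel lift pad (42 mm diameter) under the rounded end of the jacking lug (56 mm wide, 14 mm thick, ending 28 mm beyond the pad's centre), 140 mm from the column's axis; a hex bolt head on top of the lug marks its centre. 132 mm above the bench at rest.
- cone: bystander: brown sanding cone standing, 68 mm diameter, 118 mm high; origin under it
- drum: bystander: brown sanding drum standing, 76 mm diameter, 80 mm high; origin under it
- screw_jar: bystander: glass jar, 60 mm diameter, 85 mm high; origin under it
- tin: bystander: tin, 74 mm diameter, 110 mm high; origin under it
- socket: bystander: beige open cup (a limb socket), 110 mm diameter, 130 mm high; origin under it
- wrench: bystander: steel wrench lying flat on the bench
- hammer: bystander: hammer lying on the bench
- jack_rack (a joint): rise of saddle and toothed bar in m, 0 at the start. Its ratchet holds it, under the head, at about 0.009, 0.019 and 0.029 (one notch per full stroke of the handle); it cannot be lowered again. The head meets the upper collar at 0.033.

How it is judged:
By the outcome, as a careful person would: the job done as asked, in the order asked, and still so for the second after the job is handed in, while the arm keeps its last pose, push and grip.
It also fails if it takes over 67 s, if anything falls off the work surface, if the arm or the gripper's body presses on something with over 40 N, if the wrist force passes 120 N, or if a joint passes its speed limit or range.

## Robot

A 6-joint arm with a two-finger parallel gripper is mounted at the origin on the work surface. World frame = base frame: x ahead of the robot, y to its left, z up, the work surface at z = 0. Lengths are in m, angles in degrees, forces in N, time in s.
With the tool pointing down it reaches from about 0.375 to 0.9 m from the base axis. Payload 3.1 kg.
Tool frame: the origin (TCP) lies at the very end of the fingers, on their centre line; the grasp point (between the pads) lies 19 mm behind it (bot.grip_point_offset is the distance from the TCP to the grasp point, in m); z points along the fingers, y is the line along which they close (so a half turn about z gives the same grasp; the last joint's range is limited). The gripper opens to 85 mm and grips with 20 to 120 N. Pads are 22 mm wide; open, the fingers measure 114 mm over their backs; the gripper's body (76 mm by 85 mm) begins 54 mm behind the grasp point. The pads swing forward as they close: fully open they stand 13 mm farther back than shut.
Start: joints at [-83.509, 30.224, 82.088, -0, 67.689, -10.227], TCP at [0.18, -0.599, 0.231] pointing down, gripper open.
Joint ranges: [-176.69, 176.69], [-43.24, 126.21], [12.49, 139.97], [-82, 262], [0, 151.66], [-163.58, 163.58]. Speed limits (degrees/s): [159.86, 159.86, 180, 180, 180, 180].

## Interface

Orientations are given as a 3x3 rotation matrix whose columns are the frame's x, y, z axes.
In Python, from rig import bot gives the robot as it stands.
- The arm moves only by the tool step_arm, never from a script. Its argument "deltas" is a list of rows, each a list of 6 numbers: the shift along the tool's x, y, z in m, then the turn, a rotation vector about the tool's x, y, z in rad. In form: [[x, y, z, rx, ry, rz], ...]. A call has exactly 5 rows; each row shifts and turns the commanded pose from where the row before left it, along the tool's axes as they then stand; what a row does not reach is not made up. A row lasts 1/12 s, in which the tool goes at most 41.7 mm and 7.16 degrees, less where a joint would pass 70% of its speed; a pose out of reach is approached as far as the arm can. A call with a gripper value outside its range is refused whole. "claw" is the gripper command: -1 is fully open, 1 is shut, values between are in proportion, set as the call begins (left out, the last holds). The fingers move at their own pace and stop on an object; "force" is the grip in N (left out, the last holds). Time passes only in rows, so rows that do not move let the fingers close, or fill a call up. It gives the time, the measured TCP pose, the force, the opening and the grip force at its end, in the units of the state.
- bot.observe(): the state, without advancing time (a new reading comes with each control period).
- bot.camera(name): name is "side" or "top"; returns a dict with "color" (480x640x3 uint8, red, green, blue), "depth" (480x640 float32, m along the optical axis (not along the pixel's ray), 0 where there is no reading), "fx", "fy", "cx", "cy" (pixels), "T" (4x4, takes a point from camera to world coordinates). Camera axes: x right, y down, z forward; pixel columns grow to the right and rows downward; lengths in m; the calibration is good to about 2 mm. A picture is of the moment at which its call begins.
- bot.hand_in(): hands the job in; it is judged then, once.
The state is a dict: "time_s": time; "qpos": joint angles; "joint_vel": joint speeds; "joint_efforts": joint torques, N m; "ee_pos": TCP position; "orientation": TCP orientation; "contact_force": force on the tool from outside, world axes, zero at the start; "wrist_torque": the same for the moment, N m; "grip_width": opening from 0.0 (shut) to 1.0 (fully open); "finger_force": force on a finger pad.
Only numpy, scipy, OpenCV 4.12 (cv2) and the standard library are available. Lean on these libraries where they do the work, as an engineer would, in place of code of your own. Each camera call takes 0.05 s, during which the arm holds its last target. There are 200 camera calls.

## Working session

There is one attempt and no reset: what is moved stays moved. The work goes in short steps, Python scripts to look and compute and a tool call to move; the robot and the scene stay as the last step left them, time stands still between calls to the robot, and variables do not carry over. Pictures are saved under pics/ and viewed, at most 11 in all, crops included, and the job is handed in when it is done.

Besides the shell and the picture viewer there is one more tool, called after "Call:" as name(argument=value, ...) on one line, values as JSON. step_arm: Moves the arm, as the interface text tells. Its arguments: {"type":"object","properties":{"deltas":{"type":"array"},"claw":{"type":"number"},"force":{"type":"number"}},"required":["deltas"]}

```bash
mkdir -p pics; ls
cat > h.py <<'E'
import numpy as np, cv2
from rig import bot
def snap(n,f):
    c=bot.camera(n); cv2.imwrite(f'pics/{f}.png',c['color'][:,:,::-1]); np.savez(f'pics/{f}.npz',**c); return c
def pt(c,u,v,z=None):
    T=c['T']; r=np.array([(u-c['cx'])/c['fx'],(v-c['cy'])/c['fy'],1.])
    if z is None:
        d=np.asarray(c['depth'])[int(v)-1:int(v)+2,int(u)-1:int(u)+2]; d=np.median(d[d>0]) if (d>0).any() else np.nan
    else: d=(z-T[2,3])/(T[:3,:3]@r)[2]
    return T[:3,:3]@(r*d)+T[:3,3]
E
python3 - <<'E'
from h import *
snap('top','t0'); snap('side','s0'); s=bot.observe(); print(s)
E
```

```text
pics
{'time_s': 0.1, 'qpos': array([-8.35097850e+01,  3.02739867e+01,  8.21479332e+01, -1.00548733e-03,
        6.76902717e+01, -1.02270524e+01]), 'joint_vel': array([ 0.01650829, -0.11711474, -0.11275151,  0.03318677,  0.03603111,
       -0.02966043]), 'joint_efforts': array([-1.57466247e-04, -4.43302810e+01, -1.78586662e+01, -1.97812451e-04,
        3.91848735e-03,  2.10366636e-06]), 'ee_pos': array([ 0.17973365, -0.59793394,  0.23043393]), 'orientation': array([[ 9.57733967e-01,  2.87655334e-01, -2.37463484e-04],
       [ 2.87655241e-01, -9.57732052e-01,  1.94372581e-03],
       [ 3.31696707e-04, -1.92987985e-03, -9.99998083e-01]]), 'contact_force': array([ 0.3745174 ,  0.05599943, -0.08907227]), 'wrist_torque': array([ 0.02234767, -0.01370373, -0.05108868]), 'finger_force': 0.0, 'grip_width': 1.0037592569719773}
```

View pics/t0.png

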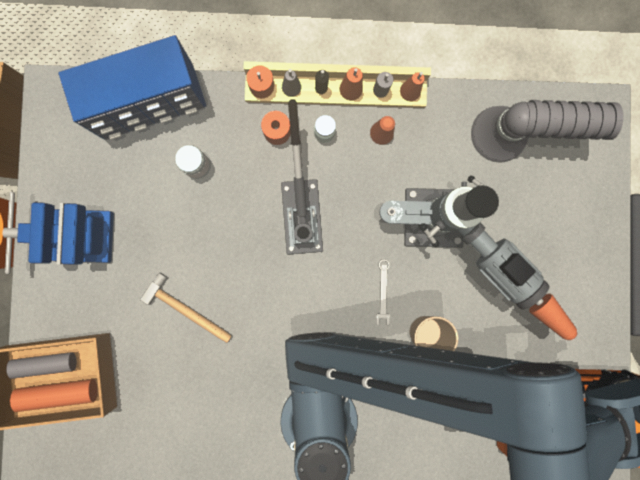

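View pics/s0.png

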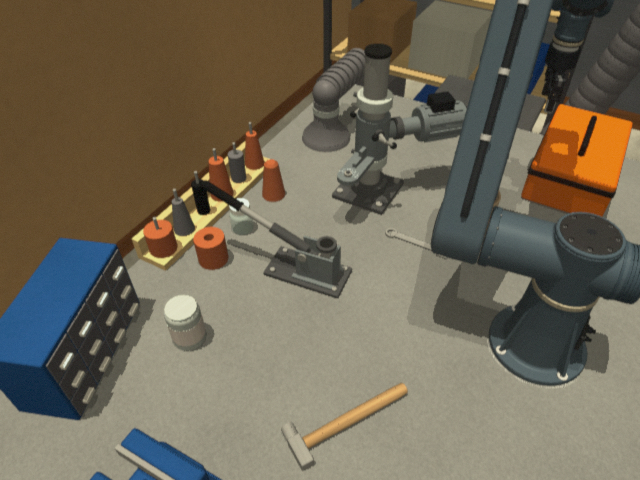

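The top view shows the jack with its saddle near (304,233) and its handle running up to (293,105). The lug bolt is near (393,212), with the column foot at (405–465,188–247). The cone is at (385,128), the jar at (325,128) and the drum at (275,125). I'll enlarge this area to measure more closely.

Run:
```python
from h import *
c=cv2.imread('pics/t0.png')[85:285,260:480]
cv2.imwrite('pics/t0c.png',cv2.resize(c,None,fx=3,fy=3,interpolation=cv2.INTER_CUBIC))
d=np.load('pics/t0.npz')
for n,u,v,z in [('saddle',304,233,None),('saddlez',304,233,.125),('gripend',293,103,None),('bolt',393,212,None),('cone',386,125,None),('jar',325,128,None),('drum',275,125,None),('bench',350,290,None),('tin',189,159,None),('wr',384,265,None),('wr2',383,318,None),('hamhead',155,290,None)]:
    print(n,pt(d,u,v,z).round(3))
print(d['T'].round(3),d['fx'])
```

```text
saddle [0.501 0.058 0.126]
saddlez [0.501 0.058 0.125]
gripend [0.809 0.093 0.211]
bolt [ 0.558 -0.161  0.161]
cone [ 0.786 -0.145  0.118]
jar [0.781 0.011 0.085]
drum [0.8   0.147 0.025]
bench [ 0.355 -0.072  0.002]
tin [0.683 0.359 0.111]
wr [ 0.426 -0.164  0.003]
wr2 [ 0.282 -0.164  0.007]
hamhead [0.341 0.454 0.028]
[[ 0.029 -0.998  0.051  0.431]
 [-1.    -0.03  -0.007  0.046]
 [ 0.009 -0.051 -0.999  1.517]
 [ 0.     0.     0.     1.   ]] 551.1456130009902
```

View pics/t0c.png

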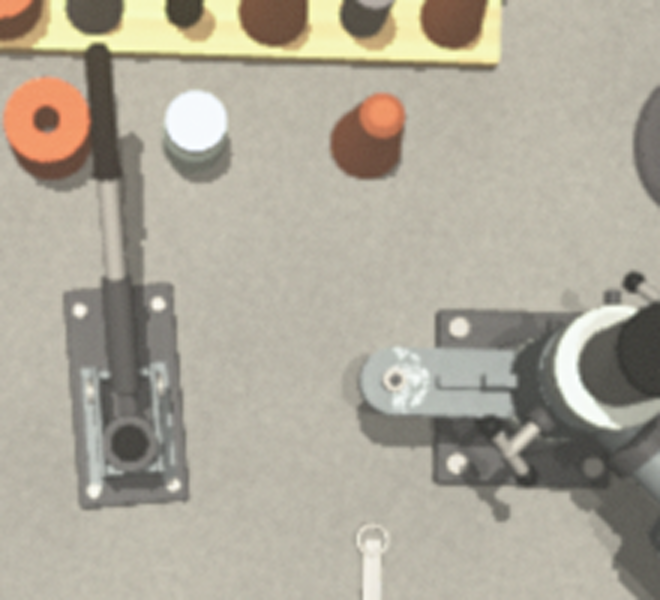

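The crop shows the saddle at crop (130,441), the bolt at (395,379), and the handle's rubber from (105,178) to (97,47). The jack base corners are (66,290), (172,285), (188,499) and (82,507). The stand foot corners are (438,311), (434,484) and (607,488).

Run:
```python
from h import *
d=np.load('pics/t0.npz')
P=lambda x,y,z:pt(d,260+(x+.5)/3-.5,85+(y+.5)/3-.5,z)
b=[P(x,y,.012) for x,y in [(66,290),(172,285),(188,499),(82,507)]]
print('base',np.round(b,3), [np.linalg.norm(b[i]-b[i-1]).round(3) for i in range(4)])
ax=(b[2]+b[3]-b[0]-b[1])[:2]; ax/=np.linalg.norm(ax); m=sum(b)/4
print('yaw',np.degrees(np.arctan2(ax[1],ax[0])),'origin from base',m[:2]+.05*ax,'saddle',P(130,441,.125),'pivot-rubber start',P(105,178,.085+.185*np.sin(.42)),'end',P(97,47,.085+.295*np.sin(.42)))
f=[P(x,y,.016) for x,y in [(438,311),(434,484),(607,488)]]
print('foot',np.round(f,3),np.linalg.norm(f[0]-f[1]),np.linalg.norm(f[2]-f[1]),'centre',(f[0]+f[2])/2)
e=(f[1]-f[2])[:2]; e/=np.linalg.norm(e); print('stand y dir',e,np.degrees(np.arctan2(e[1],e[0])),'pad from foot',((f[0]+f[2])/2)[:2]+.14*e)
print('bolt',P(395,379,.161),P(395,379,None))
```

```text
base [[0.647 0.124 0.012]
 [0.655 0.027 0.012]
 [0.459 0.007 0.012]
 [0.449 0.103 0.012]] [np.float64(0.199), np.float64(0.097), np.float64(0.197), np.float64(0.097)]
yaw -174.02234786723938 origin from base [0.50270955 0.06010317] saddle [0.5044511  0.06014268 0.125     ] pivot-rubber start [0.7200389  0.08709846 0.16043568] end [0.81661449 0.09547861 0.20528933]
foot [[ 0.638 -0.217  0.016]
 [ 0.479 -0.216  0.016]
 [ 0.48  -0.374  0.016]] 0.15827676832707593 0.15770264284445842 centre [ 0.55896075 -0.29528386  0.016     ]
stand y dir [-0.00659493  0.99997825] 90.37786412592388 pad from foot [ 0.55803746 -0.1552869 ]
bolt [ 0.56023394 -0.15694331  0.161     ] [ 0.55988522 -0.15639441  0.16466831]
```

```bash
cat >> h.py <<'E'
def plan(start,wps):
    """start (x,y,z,yaw of tool x); wps (x,y,z,yaw,n): prints tool-down rows, rounded; yaw in deg"""
    p=np.array(start[:3],float); w=start[3]; k=0
    for x,y,z,yw,n in wps:
        for i in range(n):
            t=(np.array([x,y,z])-p)/(n-i); dw=(yw-w)/(n-i); a=np.radians(w); c,s=np.cos(a),np.sin(a)
            l=np.round([c*t[0]+s*t[1], s*t[0]-c*t[1], -t[2]],4); r=round(-np.radians(dw),4)
            print('%s[%g,%g,%g,0,0,%g]'%('\n' if k%5==0 else ',',*l,r),end=''); k+=1
            p=p+[c*l[0]+s*l[1], s*l[0]-c*l[1], -l[2]]; w-=np.degrees(r)
    print('\nend',p.round(4),round(w,2),k)
def st():
    s=bot.observe(); R=s['orientation']
    print('t',round(s['time_s'],2),'p',s['ee_pos'].round(4),'yaw',np.degrees(np.arctan2(R[1,0],R[0,0])).round(2),'z',R[:,2].round(3),'F',s['contact_force'].round(1),'M',s['wrist_torque'].round(2),'g',round(s['grip_width'],2),round(s['finger_force'],1),'q',s['qpos'].round(1))
    return s
E
python3 - <<'E'
from h import *
plan((.18,-.6,.231,16.7),[(.13,-.43,.35,16.7,7),(.32,-.31,.35,14,6),(.45,.04,.35,8,10),(.671,.078,.25,6,7),(.671,.078,.18,6,5)])
E
```

```text
[0.0001,-0.0253,-0.017,0,0,-0],[0.0001,-0.0253,-0.017,0,0,-0],[0.0002,-0.0253,-0.017,0,0,-0],[0.0001,-0.0253,-0.017,0,0,-0],[0.0002,-0.0253,-0.017,0,0,-0]
[0.0001,-0.0253,-0.017,0,0,-0],[0.0002,-0.0254,-0.017,0,0,-0],[0.0361,-0.0101,0,0,0,0.0079],[0.036,-0.0103,0,0,0,0.0078],[0.0359,-0.0106,0,0,0,0.0079]
[0.0358,-0.0109,0,0,0,0.0078],[0.0357,-0.0112,0,0,0,0.0079],[0.0357,-0.0115,0,0,0,0.0078],[0.0211,-0.0308,0,0,0,0.0105],[0.0208,-0.031,0,0,0,0.0105]
[0.0204,-0.0313,0,0,0,0.0105],[0.0201,-0.0315,0,0,0,0.0105],[0.0198,-0.0317,0,0,0,0.0105],[0.0194,-0.0319,0,0,0,0.0104],[0.0191,-0.0321,0,0,0,0.0105]
[0.0188,-0.0322,0,0,0,0.0104],[0.0184,-0.0324,0,0,0,0.0105],[0.018,-0.0327,0,0,0,0.0104],[0.032,-0.001,0.0143,0,0,0.005],[0.032,-0.0011,0.0143,0,0,0.005]
[0.032,-0.0013,0.0143,0,0,0.005],[0.032,-0.0015,0.0143,0,0,0.005],[0.032,-0.0016,0.0143,0,0,0.005],[0.032,-0.0018,0.0143,0,0,0.005],[0.032,-0.0019,0.0142,0,0,0.005]
[0,-0,0.014,0,0,-0],[0,-0,0.014,0,0,-0],[0,-0,0.014,0,0,-0],[0,-0,0.014,0,0,-0],[0,-0,0.014,0,0,-0]
end [0.671 0.078 0.18 ] 6.0 35
```

Call:
step_arm(deltas=[[0,-0.0253,-0.017,0,0,0],[0,-0.0253,-0.017,0,0,0],[0,-0.0253,-0.017,0,0,0],[0,-0.0253,-0.017,0,0,0],[0,-0.0253,-0.017,0,0,0]], claw=-1)

```text
time_s: 0.52
ee_pos: [0.1431, -0.4758, 0.3164]
orientation: [[0.958, 0.288, -0.0], [0.288, -0.958, 0.002], [0.0, -0.002, -1.0]]
contact_force: [-0.3, -0.5, 0.8]
grip_width: 0.997
finger_force: 0.0
```

Call:
step_arm(deltas=[[0,-0.0253,-0.017,0,0,0],[0,-0.0254,-0.017,0,0,0],[0.036,-0.0101,0,0,0,0.008],[0.036,-0.0103,0,0,0,0.008],[0.036,-0.0106,0,0,0,0.008]])

```text
time_s: 0.93
ee_pos: [0.224, -0.3679, 0.3507]
orientation: [[0.965, 0.261, 0.0], [0.261, -0.965, -0.001], [0.0, 0.001, -1.0]]
contact_force: [0.1, -0.5, -0.5]
grip_width: 0.997
finger_force: 0.0
```

Call:
step_arm(deltas=[[0.036,-0.011,0,0,0,0.008],[0.036,-0.011,0,0,0,0.008],[0.036,-0.0115,0,0,0,0.008],[0.021,-0.031,0,0,0,0.0105],[0.021,-0.031,0,0,0,0.0105]])

```text
time_s: 1.35
ee_pos: [0.3469, -0.2373, 0.3499]
orientation: [[0.975, 0.221, -0.0], [0.221, -0.975, 0.001], [-0.0, -0.001, -1.0]]
contact_force: [0.2, 0.8, -0.2]
grip_width: 1.001
finger_force: 0.0
```

Call:
step_arm(deltas=[[0.0204,-0.0313,0,0,0,0.0105],[0.02,-0.0315,0,0,0,0.0105],[0.02,-0.0317,0,0,0,0.0105],[0.0194,-0.032,0,0,0,0.0105],[0.019,-0.032,0,0,0,0.0105]])

```text
time_s: 1.77
ee_pos: [0.4107, -0.0615, 0.3502]
orientation: [[0.986, 0.169, -0.0], [0.169, -0.986, 0.0], [-0.0, -0.0, -1.0]]
contact_force: [0.9, 0.1, -0.0]
grip_width: 0.999
finger_force: 0.0
```

Call:
step_arm(deltas=[[0.0188,-0.0322,0,0,0,0.0105],[0.0184,-0.0324,0,0,0,0.0105],[0.018,-0.0327,0,0,0,0.0105],[0.032,-0.001,0.0143,0,0,0.005],[0.032,-0.001,0.0143,0,0,0.005]])

```text
time_s: 2.18
ee_pos: [0.5134, 0.0547, 0.3222]
orientation: [[0.991, 0.132, 0.002], [0.132, -0.991, -0.0], [0.002, 0.0, -1.0]]
contact_force: [0.7, -1.3, 0.0]
grip_width: 0.999
finger_force: 0.0
```

Call:
step_arm(deltas=[[0.032,-0.0013,0.0143,0,0,0.005],[0.032,-0.0015,0.0143,0,0,0.005],[0.032,-0.0016,0.0143,0,0,0.005],[0.032,-0.002,0.0143,0,0,0.005],[0.032,-0.002,0.0143,0,0,0.005]])

```text
time_s: 2.6
ee_pos: [0.6718, 0.0799, 0.2486]
orientation: [[0.995, 0.104, -0.002], [0.104, -0.995, 0.0], [-0.002, -0.0, -1.0]]
contact_force: [0.4, 0.1, 0.2]
grip_width: 1.002
finger_force: 0.0
```

Call:
step_arm(deltas=[[0,0,0,0,0,0],[0,0,0,0,0,0],[0,0,0.01,0,0,0],[0,0,0.01,0,0,0],[0,0,0,0,0,0]])

```text
time_s: 3.02
ee_pos: [0.6683, 0.0793, 0.2285]
orientation: [[0.995, 0.103, -0.004], [0.103, -0.995, 0.0], [-0.004, -0.001, -1.0]]
contact_force: [-0.6, -0.0, 0.3]
grip_width: 0.997
finger_force: 0.0
```

Run:
```python
from h import *
st()
```

```text
t 3.02 p [0.6683 0.0793 0.2285] yaw 5.94 z [-0.004  0.    -1.   ] F [-0.6 -0.   0.3] M [-0.    0.05  0.  ] g 1.0 0.0 q [-2.7 34.3 74.6 -0.  71.4 81.3]
```

Call:
step_arm(deltas=[[0.0025,0.001,0.022,0,0,0],[0,0,0.022,0,0,0],[0,0,0.022,0,0,0],[0,0,0.022,0,0,0],[0,0,0.022,0,0,0]])

```text
time_s: 3.43
ee_pos: [0.6728, 0.0785, 0.1205]
orientation: [[0.995, 0.103, 0.001], [0.103, -0.995, -0.0], [0.001, 0.0, -1.0]]
contact_force: [0.0, -0.5, 0.5]
grip_width: 1.002
finger_force: 0.0
```

Call:
step_arm(deltas=[[0,0,0,0,0,0],[0,0,0,0,0,0],[0,0,0,0,0,0],[0,0,0,0,0,0],[0,0,0,0,0,0]], claw=1, force=90)

```text
time_s: 3.85
ee_pos: [0.6746, 0.0786, 0.1224]
orientation: [[0.995, 0.104, 0.004], [0.104, -0.995, -0.0], [0.004, 0.001, -1.0]]
contact_force: [-0.2, -0.5, -0.5]
grip_width: 0.298
finger_force: 0.0
```

Call:
step_arm(deltas=[[0,0,0,0,0,0],[0,0,0,0,0,0],[0,0,0,0,0,0],[0,0,0,0,0,0],[0,0,0,0,0,0]])

```text
time_s: 4.27
ee_pos: [0.675, 0.0778, 0.1213]
orientation: [[0.995, 0.104, 0.004], [0.104, -0.995, -0.001], [0.004, 0.002, -1.0]]
contact_force: [4.1, -3.9, 4.1]
grip_width: 0.182
finger_force: 87.8
```

Run:
```python
from h import *
snap('side','s1'); snap('top','t1'); st()
a=cv2.imread('pics/s1.png')[150:350,140:380]; b=cv2.imread('pics/t1.png')[85:285,260:420]
f=lambda i:cv2.resize(i,None,fx=2,fy=2,interpolation=cv2.INTER_CUBIC)
cv2.imwrite('pics/m1.png',np.hstack([f(a),f(b)]))
```

```text
t 4.37 p [0.6751 0.0778 0.1212] yaw 5.95 z [ 0.004 -0.001 -1.   ] F [ 4.  -4.2  4.4] M [-0.91 -0.35  0.13] g 0.18 87.9 q [-2.8 41.5 79.  -0.1 59.3 81.3]
```

View pics/m1.png

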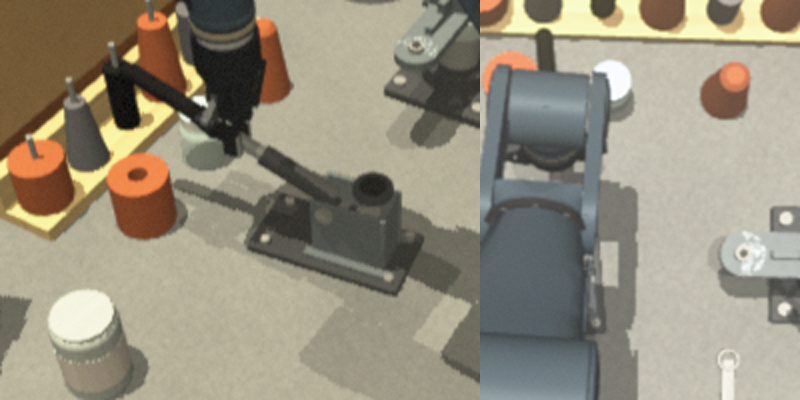

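The side view shows the gripper holding the steel tube cleanly, with the drum and jar untouched. The saddle is at full-frame (326,243). Next I'll swing the jack round to point its handle along +y, stopping short of the pad.

Run:
```python
from h import *
S0=np.array([.5035,.060]);S1=np.array([.559,-.05]);W=[]
for i in range(1,7):
    f=i/6; ph=5.95+f*84.05; S=S0+f*(S1-S0); G=S+.1725*np.array([np.cos(np.radians(ph)),np.sin(np.radians(ph))])
    W.append((G[0],G[1],.1212,ph,5))
plan((.6751,.0778,.1212,5.95),W)
```

```text
[0.0004,-0.0045,-0,0,0,-0.0489],[0.0007,-0.0045,-0,0,0,-0.0489],[0.0009,-0.0045,-0,0,0,-0.0489],[0.0011,-0.0044,-0,0,0,-0.0489],[0.0012,-0.0044,-0,0,0,-0.0489]
[-0.0005,-0.0043,-0,0,0,-0.0489],[-0.0003,-0.0043,-0,0,0,-0.0489],[-0.0001,-0.0043,-0,0,0,-0.0489],[0.0001,-0.0043,-0,0,0,-0.0489],[0.0002,-0.0043,-0,0,0,-0.0489]
[-0.0015,-0.0043,-0,0,0,-0.0489],[-0.0013,-0.0043,-0,0,0,-0.0489],[-0.0011,-0.0044,-0,0,0,-0.0489],[-0.0009,-0.0045,-0,0,0,-0.0489],[-0.0007,-0.0044,-0,0,0,-0.0489]
[-0.0025,-0.0045,-0,0,0,-0.0489],[-0.0023,-0.0047,-0,0,0,-0.0489],[-0.0021,-0.0047,-0,0,0,-0.0489],[-0.0018,-0.0049,-0,0,0,-0.0489],[-0.0016,-0.0049,-0,0,0,-0.0489]
[-0.0034,-0.005,-0,0,0,-0.0489],[-0.0031,-0.0052,-0,0,0,-0.0489],[-0.0029,-0.0053,-0,0,0,-0.0489],[-0.0026,-0.0054,-0,0,0,-0.0489],[-0.0024,-0.0056,-0,0,0,-0.0489]
[-0.0041,-0.0057,-0,0,0,-0.0489],[-0.0039,-0.0059,-0,0,0,-0.0489],[-0.0036,-0.006,-0,0,0,-0.0489],[-0.0032,-0.0062,-0,0,0,-0.0489],[-0.003,-0.0063,-0,0,0,-0.0488]
end [0.559  0.1225 0.1212] 90.0 30
```

Call:
step_arm(deltas=[[0.0004,-0.0045,0,0,0,-0.0489],[0.0007,-0.0045,0,0,0,-0.0489],[0.0009,-0.0045,0,0,0,-0.0489],[0.001,-0.0044,0,0,0,-0.0489],[0.001,-0.0044,0,0,0,-0.0489]])

```text
time_s: 4.78
ee_pos: [0.6702, 0.1026, 0.1193]
orientation: [[0.94, 0.342, -0.006], [0.342, -0.94, 0.002], [-0.005, -0.004, -1.0]]
contact_force: [-2.4, 0.1, 3.2]
grip_width: 0.183
finger_force: 87.7
```

Call:
step_arm(deltas=[[-0.0003,-0.0043,0,0,0,-0.0489],[-0.0002,-0.0043,0,0,0,-0.0489],[0,-0.0043,0,0,0,-0.0489],[0,-0.0043,0,0,0,-0.0489],[0,-0.0043,0,0,0,-0.0489]])

```text
time_s: 5.2
ee_pos: [0.6602, 0.1216, 0.1192]
orientation: [[0.829, 0.559, -0.007], [0.559, -0.829, 0.001], [-0.005, -0.005, -1.0]]
contact_force: [-3.0, -1.2, 3.8]
grip_width: 0.182
finger_force: 87.7
```

Run:
```python
from h import *
st()
```

```text
t 5.2 p [0.6602 0.1216 0.1192] yaw 34.0 z [-0.007  0.001 -1.   ] F [-3.  -1.2  3.8] M [-0.47  0.37 -0.32] g 0.18 87.7 q [ 0.9 41.3 79.9  0.1 59.2 56.8]
```

Call:
step_arm(deltas=[[-0.0015,-0.0043,0,0,0,-0.0489],[-0.0013,-0.0043,0,0,0,-0.0489],[-0.001,-0.0044,0,0,0,-0.0489],[-0.001,-0.0045,0,0,0,-0.0489],[-0.001,-0.0044,0,0,0,-0.0489]])

```text
time_s: 5.62
ee_pos: [0.6425, 0.1353, 0.1197]
orientation: [[0.67, 0.743, -0.005], [0.743, -0.67, 0.003], [-0.001, -0.005, -1.0]]
contact_force: [-1.2, 0.3, 4.7]
grip_width: 0.183
finger_force: 87.8
```

Call:
step_arm(deltas=[[-0.0025,-0.0045,0,0,0,-0.0489],[-0.0023,-0.0047,0,0,0,-0.0489],[-0.002,-0.0047,0,0,0,-0.0489],[-0.0018,-0.005,0,0,0,-0.0489],[-0.0016,-0.005,0,0,0,-0.0489]])

```text
time_s: 6.03
ee_pos: [0.6183, 0.1421, 0.1204]
orientation: [[0.471, 0.882, -0.002], [0.882, -0.471, 0.005], [0.003, -0.004, -1.0]]
contact_force: [0.6, 3.4, 5.1]
grip_width: 0.179
finger_force: 88.1
```

Call:
step_arm(deltas=[[-0.0034,-0.005,0,0,0,-0.0489],[-0.0031,-0.0052,0,0,0,-0.0489],[-0.003,-0.0053,0,0,0,-0.0489],[-0.0026,-0.0054,0,0,0,-0.0489],[-0.0024,-0.0056,0,0,0,-0.0489]])

```text
time_s: 6.45
ee_pos: [0.5886, 0.1392, 0.1207]
orientation: [[0.244, 0.97, -0.0], [0.97, -0.244, 0.006], [0.005, -0.002, -1.0]]
contact_force: [-0.5, 3.8, 6.1]
grip_width: 0.181
finger_force: 88.2
```

Call:
step_arm(deltas=[[-0.004,-0.0057,0,0,0,-0.0489],[-0.004,-0.0059,0,0,0,-0.0489],[-0.0036,-0.006,0,0,0,-0.0489],[-0.0032,-0.0062,0,0,0,-0.0489],[-0.003,-0.0063,0,0,0,-0.0489]])

```text
time_s: 6.87
ee_pos: [0.5564, 0.1262, 0.1209]
orientation: [[0.002, 1.0, 0.001], [1.0, -0.002, 0.006], [0.006, 0.001, -1.0]]
contact_force: [-1.0, 6.2, 6.7]
grip_width: 0.182
finger_force: 88.2
```

Run:
```python
from h import *
snap('side','s2'); snap('top','t2'); st()
a=cv2.imread('pics/s2.png')[100:340,150:430]; b=cv2.imread('pics/t2.png')[125:245,230:430]
a=cv2.resize(a,None,fx=2.5,fy=2.5,interpolation=cv2.INTER_CUBIC)
cv2.imwrite('pics/m2.png',a); cv2.imwrite('pics/m2t.png',cv2.resize(b,None,fx=3,fy=3))
```

```text
t 6.97 p [0.5549 0.1257 0.1206] yaw 89.92 z [-0.002  0.005 -1.   ] F [-2.2  5.   7.2] M [0.6  0.01 0.02] g 0.18 88.2 q [ 1.4 34.6 95.8  0.4 49.7  1.2]
```

View pics/m2.png

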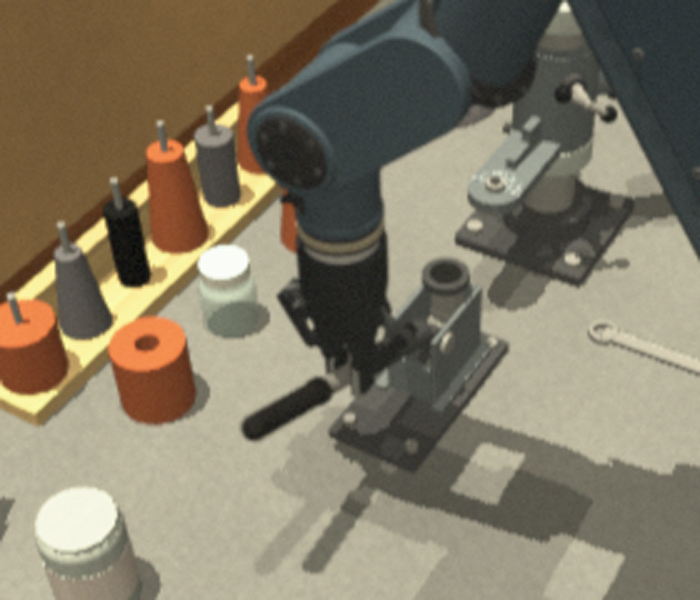

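The side view shows the saddle at crop (446,272) and the lug bolt at (495,182). Visible base corners are (332,430), (413,468) and (507,347), and the bystanders are undisturbed.

Run:
```python
from h import *
d=np.load('pics/s2.npz'); d0=np.load('pics/s0.npz')
P=lambda x,y,z=None:pt(d,150+(x+.5)/2.5-.5,100+(y+.5)/2.5-.5,z).round(4)
print('saddle',P(446,272,.125),P(446,272)); print('bolt .165',P(495,182,.165),P(495,182))
b=[P(332,430,.012),P(413,468,.012),P(507,347,.012)];print(b); e=b[2]-b[1];print(np.degrees(np.arctan2(e[1],e[0])),np.linalg.norm(e))
print('s0 saddle',pt(d0,326.5,243,.125), 'foot L',P(458,241,.016),P(580,282,.016))
```

```text
saddle [ 0.5522 -0.0491  0.125 ] [ 0.553  -0.0506  0.1235]
bolt .165 [ 0.5532 -0.1545  0.165 ] [ 0.5551 -0.1584  0.1617]
[array([0.5989, 0.0999, 0.012 ]), array([0.5044, 0.1038, 0.012 ]), array([ 0.4998, -0.0882,  0.012 ])]
-91.37244882834692 0.19205509626146347
s0 saddle [0.49787233 0.05807267 0.125     ] foot L [ 0.6247 -0.2112  0.016 ] [ 0.4735 -0.2147  0.016 ]
```

Call:
step_arm(deltas=[[-0.005,0.0003,0,0,0,0],[-0.005,0.0003,0,0,0,0],[-0.005,0.0003,0,0,0,0],[-0.005,0.0003,0,0,0,0],[-0.005,0.0003,0,0,0,0]])

```text
time_s: 7.38
ee_pos: [0.5576, 0.1024, 0.121]
orientation: [[0.003, 1.0, -0.0], [1.0, -0.003, 0.008], [0.008, -0.0, -1.0]]
contact_force: [-0.1, 10.2, 8.9]
grip_width: 0.184
finger_force: 88.4
```

Call:
step_arm(deltas=[[-0.005,0,0,0,0,0],[-0.005,0,0,0,0,0],[-0.005,0,0,0,0,0],[-0.005,0,0,0,0,0],[-0.005,0,0,0,0,0]])

```text
time_s: 7.8
ee_pos: [0.558, 0.0774, 0.121]
orientation: [[0.003, 1.0, 0.0], [1.0, -0.003, 0.007], [0.007, 0.0, -1.0]]
contact_force: [-0.7, 10.6, 9.0]
grip_width: 0.18
finger_force: 88.4
```

Call:
step_arm(deltas=[[-0.005,0,0,0,0,0],[-0.005,0,0,0,0,0],[-0.005,0,0,0,0,0],[-0.005,0,0,0,0,0],[-0.005,0,0,0,0,0]])

```text
time_s: 8.22
ee_pos: [0.558, 0.0524, 0.121]
orientation: [[0.003, 1.0, 0.0], [1.0, -0.003, 0.007], [0.007, 0.0, -1.0]]
contact_force: [0.0, 10.2, 9.2]
grip_width: 0.182
finger_force: 88.4
```

Call:
step_arm(deltas=[[-0.005,0,0,0,0,0],[-0.005,0,0,0,0,0],[-0.005,0,0,0,0,0],[-0.005,0,0,0,0,0],[-0.005,0,0,0,0,0]])

```text
time_s: 8.63
ee_pos: [0.558, 0.0274, 0.1209]
orientation: [[0.003, 1.0, 0.0], [1.0, -0.003, 0.007], [0.007, 0.0, -1.0]]
contact_force: [0.5, 11.2, 9.5]
grip_width: 0.181
finger_force: 88.4
```

Run:
```python
from h import *
snap('side','s3'); st()
a=cv2.imread('pics/s3.png')[100:300,260:460]
cv2.imwrite('pics/m3.png',cv2.resize(a,None,fx=3,fy=3,interpolation=cv2.INTER_CUBIC))
```

```text
t 8.68 p [0.558  0.0263 0.1208] yaw 89.84 z [ 0.     0.006 -1.   ] F [-0.7  8.6  8.3] M [ 1.11 -0.27  0.03] g 0.18 88.4 q [-9.  34.  97.4  0.5 48.7 -9.1]
```

View pics/m3.png

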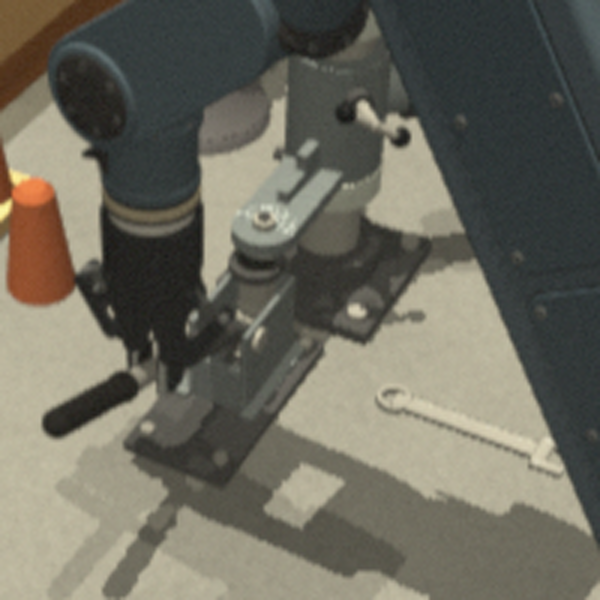

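The saddle is now partly under the pad at crop (257,262), with the bolt at (265,216). Base corners are at (127,443), (228,482) and (322,345). I'll measure the remaining distance relative to the earlier view.

Run:
```python
from h import *
d=np.load('pics/s3.npz')
P=lambda x,y,z=None:pt(d,260+(x+.5)/3-.5,100+(y+.5)/3-.5,z).round(4)
for z in (.16,.165): print('bolt',z,P(265,216,z))
b=[P(127,443,.012),P(228,482,.012),P(322,345,.012)];print(b); e=b[2]-b[1];print(np.degrees(np.arctan2(e[1],e[0])),np.linalg.norm(e))
m=(b[0]+b[1])/2; print('S est from rear edge',m+[0,-.15,0])
# saddle silhouette low-level compare: expected pixels of saddle ellipse if S=...
T=np.linalg.inv(d['T'])
def pr(p): q=T[:3,:3]@np.array(p)+T[:3,3]; u=d['fx']*q[0]/q[2]+d['cx'];v=d['fy']*q[1]/q[2]+d['cy']; return np.round([(u-260+.5)*3-.5,(v-100+.5)*3-.5],1)
for S in [(.553,-.148),(.553,-.152)]:
    print(S,'c',pr((*S,.125)),'rim',[pr((S[0]+.024*np.cos(t),S[1]+.024*np.sin(t),.125)) for t in np.arange(0,6.28,.785)])
print('pad c',[pr((x,y,.132)) for x,y in [(.554,-.1565)]],'pad rim',[pr((.554+.021*np.cos(t),-.1565+.021*np.sin(t),.132)) for t in np.arange(0,6.28,.785)])
```

```text
bolt 0.16 [ 0.557  -0.1638  0.16  ]
bolt 0.165 [ 0.5541 -0.1579  0.165 ]
[array([0.5997, 0.0041, 0.012 ]), array([0.5017, 0.0025, 0.012 ]), array([ 0.5069, -0.1911,  0.012 ])]
-88.46143369307235 0.1936698221200195
S est from rear edge [ 0.5507 -0.1467  0.012 ]
(0.553, -0.148) c [259.5 259.7] rim [array([234.9, 251.2]), array([232.9, 264.6]), array([246.6, 275.3]), array([268.1, 276.8]), array([284.4, 268.3]), array([285.9, 254.9]), array([272.2, 244.5]), array([251.2, 242.9])]
(0.553, -0.152) c [261.6 257.1] rim [array([237.1, 248.7]), array([235.1, 262. ]), array([248.8, 272.6]), array([270.2, 274.2]), array([286.5, 265.7]), array([288. , 252.3]), array([274.3, 242. ]), array([253.3, 240.4])]
pad c [array([263.2, 247.5])] pad rim [array([241.7, 240.2]), array([240. , 251.8]), array([252., 261.]), array([270.7, 262.4]), array([285., 255.]), array([286.3, 243.4]), array([274.3, 234.3]), array([255.9, 233. ])]
```

Call:
step_arm(deltas=[[-0.003,0.0003,0,0,0,0],[-0.003,0.0003,0,0,0,0],[-0.002,0.0004,0,0,0,0],[-0.0015,0,0,0,0,0],[0,0,0,0,0,0]])

```text
time_s: 9.1
ee_pos: [0.5585, 0.0177, 0.1207]
orientation: [[0.003, 1.0, -0.001], [1.0, -0.003, 0.007], [0.007, -0.001, -1.0]]
contact_force: [-0.3, 9.4, 7.8]
grip_width: 0.184
finger_force: 88.4
```

Run:
```python
from h import *
snap('side','s4'); st()
a=cv2.imread('pics/s4.png')[150:230,300:400]
cv2.imwrite('pics/m4.png',cv2.resize(a,None,fx=7,fy=7,interpolation=cv2.INTER_CUBIC))
```

```text
t 9.15 p [0.5585 0.0177 0.1207] yaw 89.83 z [-0.001  0.007 -1.   ] F [0.4 8.9 8.9] M [ 1.2  -0.18 -0.04] g 0.18 88.4 q [ -9.8  34.   97.3   0.5  48.8 -10. ]
```

View pics/m4.png

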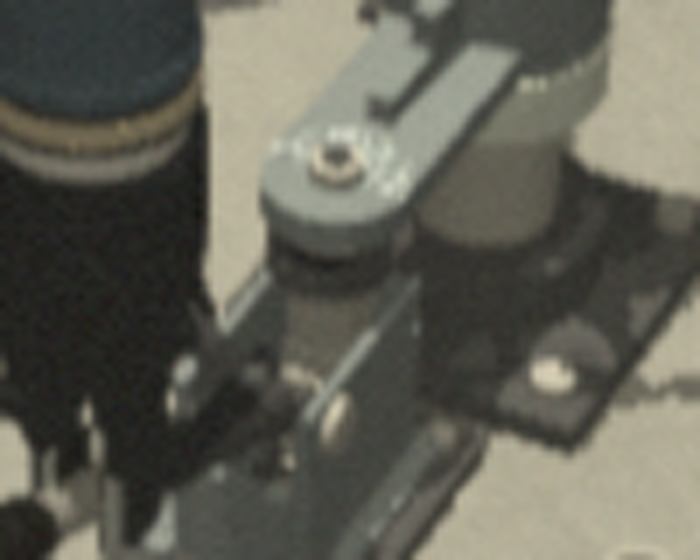

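The saddle cap sits under the pad, with visible side edges near x≈270 and 393 and a lower rim near y≈292. The bolt is at (336,160). I'll compare these with the prediction for exact centring.

Run:
```python
from h import *
d=np.load('pics/s4.npz'); T=np.linalg.inv(d['T'])
def pr(p): q=T[:3,:3]@np.array(p)+T[:3,3]; return np.round([(d['fx']*q[0]/q[2]+d['cx']-300+.5)*7-.5,(d['fy']*q[1]/q[2]+d['cy']-150+.5)*7-.5],1)
for zb in (.161,.165):
    B=pt(d,300+(336.5)/7-.5,150+160.5/7-.5,zb); print(zb,B)
    for dy in (0,.004):
        r=np.array([pr((B[0]+.024*np.cos(t),B[1]+dy+.024*np.sin(t),.125)) for t in np.arange(0,6.28,.05)]); print(dy,'saddle rim x',r[:,0].min(),r[:,0].max(),'ymax',r[:,1].max(), 'lug bottom ymax',max(pr((B[0]+.028*np.cos(t),B[1]+.028*np.sin(t),.141))[1] for t in np.arange(0,6.28,.05)))
```

```text
0.161 [ 0.55592139 -0.15925912  0.161     ]
0 saddle rim x 268.5 397.7 ymax 278.5 lug bottom ymax 251.4
0.004 saddle rim x 263.5 392.9 ymax 284.6 lug bottom ymax 251.4
0.165 [ 0.55364995 -0.15456767  0.165     ]
0 saddle rim x 268.0 397.5 ymax 287.6 lug bottom ymax 260.4
0.004 saddle rim x 263.0 392.7 ymax 293.7 lug bottom ymax 260.4
```

Centred to within about 1–2 mm. I'll nudge it another 1 mm, relax, release, and take the closed fingers above the rubber grip.

Call:
step_arm(deltas=[[-0.001,0,0,0,0,0],[0,0,0,0,0,0],[0.001,0,-0.001,0,0,0],[0.001,0,-0.001,0,0,0],[0,0,0,0,0,0]])

```text
time_s: 9.57
ee_pos: [0.5585, 0.0164, 0.1221]
orientation: [[0.001, 1.0, -0.002], [1.0, -0.001, 0.003], [0.003, -0.002, -1.0]]
contact_force: [-0.1, 5.0, 4.7]
grip_width: 0.18
finger_force: 88.0
```

Call:
step_arm(deltas=[[0,0,0,0,0,0],[0,0,0,0,0,0],[0,0,0,0,0,0],[0,0,0,0,0,0],[0,0,0,0,0,0]], claw=-0.2)

```text
time_s: 9.98
ee_pos: [0.5591, 0.0144, 0.1218]
orientation: [[0.0, 1.0, -0.001], [1.0, -0.0, 0.0], [0.0, -0.001, -1.0]]
contact_force: [-0.6, 1.2, 0.3]
grip_width: 0.601
finger_force: 0.0
```

Call:
step_arm(deltas=[[0,0,-0.015,0,0,0],[0,0,-0.025,0,0,0],[0,0,-0.035,0,0,0],[0,0,-0.035,0,0,0],[0,0,-0.03,0,0,0]])

```text
time_s: 10.4
ee_pos: [0.5594, 0.0144, 0.2641]
orientation: [[0.0, 1.0, 0.001], [1.0, -0.0, -0.0], [-0.0, 0.001, -1.0]]
contact_force: [-0.1, -0.1, 0.7]
grip_width: 0.602
finger_force: 0.0
```

Run:
```python
from h import *
snap('top','t5'); d=snap('side','s5'); st()
a=cv2.imread('pics/t5.png')[130:250,250:450]
b=cv2.imread('pics/s5.png')[120:270,250:400]
cv2.imwrite('pics/m5.png',np.hstack([cv2.resize(a,(500,300),interpolation=cv2.INTER_CUBIC),cv2.resize(b,(300,300),interpolation=cv2.INTER_CUBIC)]))
```

```text
t 10.5 p [0.5628 0.0139 0.2678] yaw 89.99 z [ 0.012 -0.002 -1.   ] F [ 0.5 -0.  -0.3] M [ 0.02 -0.06 -0.02] g 0.6 0.0 q [-10.   22.8  89.1  -0.   67.4  -9.9]
```

View pics/m5.png

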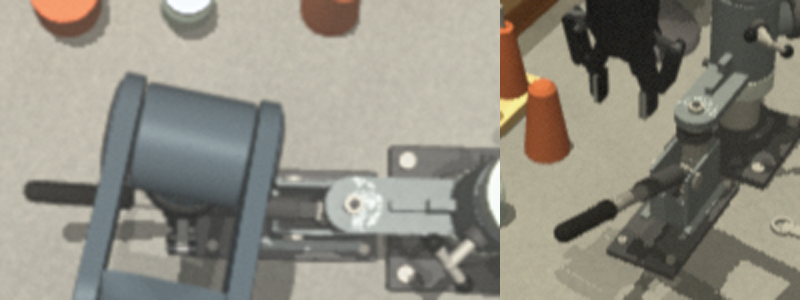

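The top view shows the base's front corners near (375,171) and (377,259), the bolt at (354,203) and the handle tip at (27,190). The handle has sprung back up and is free.

Run:
```python
from h import *
d=np.load('pics/t5.npz')
P=lambda x,y,z=None:pt(d,250+(x+.5)/2.5-.5,130+(y+.5)/2.5-.5,z).round(4)
print('front corners',P(375,171,.012),P(377,259,.012),'bolt',P(354,203,.165),'tip',P(27,190,.205),'rubber mid',P(80,193,.185))
plan((.5594,.0144,.264,90),[(.559,.1085,.26,90,5)])
```

```text
front corners [ 0.6106 -0.2015  0.012 ] [ 0.5139 -0.2057  0.012 ] bolt [ 0.5601 -0.1563  0.165 ] tip [0.5593 0.1627 0.205 ] rubber mid [0.5599 0.113  0.185 ]

[0.0188,-0.0001,0.0008,0,0,-0],[0.0188,-0.0001,0.0008,0,0,-0],[0.0188,-0.0001,0.0008,0,0,-0],[0.0188,-0,0.0008,0,0,-0],[0.0189,-0.0001,0.0008,0,0,-0]
end [0.559  0.1085 0.26  ] 90.0 5
```

Call:
step_arm(deltas=[[0.019,0,0,0,0,0],[0.019,0,0,0,0,0],[0.019,0,0,0,0,0],[0.019,0,0,0,0,0],[0.019,0,0,0,0,0]], claw=1, force=60)

```text
time_s: 10.92
ee_pos: [0.5587, 0.1102, 0.2612]
orientation: [[0.001, 1.0, -0.002], [1.0, -0.001, -0.0], [-0.0, -0.002, -1.0]]
contact_force: [0.2, 0.2, -0.6]
grip_width: 0.002
finger_force: 0.0
```

Call:
step_arm(deltas=[[0,0,0.01,0,0,0],[0,0,0.012,0,0,0],[0,0,0.012,0,0,0],[0,0,0.012,0,0,0],[0,0,0.005,0,0,0]])

```text
time_s: 11.33
ee_pos: [0.5576, 0.1089, 0.2083]
orientation: [[0.0, 1.0, -0.005], [1.0, -0.0, -0.0], [-0.0, -0.005, -1.0]]
contact_force: [-0.3, -0.7, -0.2]
grip_width: -0.001
finger_force: 0.0
```

Call:
step_arm(deltas=[[0,0,0,0,0,0],[0,0,0,0,0,0],[0,0,0.003,0,0,0],[0,0,0.003,0,0,0],[0,0,0.003,0,0,0]])

```text
time_s: 11.75
ee_pos: [0.5597, 0.1095, 0.2025]
orientation: [[0.0, 1.0, 0.001], [1.0, -0.0, -0.0], [-0.0, 0.001, -1.0]]
contact_force: [-0.5, 0.9, 0.1]
grip_width: 0.0
finger_force: 0.0
```

Run:
```python
from h import *
st()
```

```text
t 11.75 p [0.5597 0.1095 0.2025] yaw 89.99 z [ 0.001 -0.    -1.   ] F [-0.5  0.9  0.1] M [-0.06 -0.02 -0.05] g 0.0 0.0 q [-0.2 28.  91.9 -0.  60.1 -0.1]
```

Call:
step_arm(deltas=[[0.001,0,0.009,0,0,0],[0.001,0,0.009,0,0,0],[0.001,0,0.009,0,0,0],[0.001,0,0.009,0,0,0],[0.001,0,0.009,0,0,0]])

```text
time_s: 12.17
ee_pos: [0.5592, 0.1149, 0.1562]
orientation: [[-0.0, 1.0, -0.0], [1.0, 0.0, 0.0], [0.0, -0.0, -1.0]]
contact_force: [-0.6, 1.7, 1.6]
grip_width: 0.001
finger_force: 1.0
```

Call:
step_arm(deltas=[[0.001,0,0.009,0,0,0],[0.001,0,0.009,0,0,0],[0.001,0,0.009,0,0,0],[0.001,0,0.009,0,0,0],[0.001,0,0.009,0,0,0]])

```text
time_s: 12.58
ee_pos: [0.5593, 0.1202, 0.112]
orientation: [[0.0, 1.0, -0.0], [1.0, -0.0, 0.001], [0.001, -0.0, -1.0]]
contact_force: [-2.5, 2.0, 11.1]
grip_width: -0.004
finger_force: 5.3
```

Run:
```python
from h import *
st()
```

```text
t 12.58 p [0.5593 0.1202 0.112 ] yaw 89.98 z [-0.     0.001 -1.   ] F [-2.5  2.  11.1] M [0.39 0.43 0.  ] g -0.0 5.3 q [ 0.9 35.5 95.7  0.1 48.8  0.9]
```

Call:
step_arm(deltas=[[0.001,0,0.0095,0,0,0],[0.001,0,0.0095,0,0,0],[0.001,0,0.0095,0,0,0],[0,0,0.0095,0,0,0],[0,0,0.006,0,0,0]])

```text
time_s: 13.0
ee_pos: [0.5594, 0.1214, 0.0683]
orientation: [[-0.002, 1.0, 0.0], [1.0, 0.002, -0.002], [-0.002, 0.0, -1.0]]
contact_force: [-3.2, -4.1, 12.9]
grip_width: -0.003
finger_force: 6.0
```

Call:
step_arm(deltas=[[0,0,0.002,0,0,0],[0,0,0.002,0,0,0],[0,0,0.001,0,0,0],[0,0,0,0,0,0],[0,0,0,0,0,0]])

```text
time_s: 13.42
ee_pos: [0.5594, 0.1212, 0.0641]
orientation: [[-0.001, 1.0, 0.0], [1.0, 0.001, -0.003], [-0.003, 0.0, -1.0]]
contact_force: [-3.4, -4.2, 12.6]
grip_width: 0.003
finger_force: 5.8
```

Run:
```python
from h import *
st(); snap('side','s6')
```

```text
t 13.42 p [0.5594 0.1212 0.0641] yaw 90.08 z [ 0.    -0.003 -1.   ] F [-3.4 -4.2 12.6] M [-0.74  0.46  0.01] g 0.0 5.8 q [ 1.1 40.  97.  -0.2 43.   1.2]
```

Handle at about 0.57 rad. Now letting it return fully.

Call:
step_arm(deltas=[[0,0,-0.012,0,0,0],[-0.001,0,-0.014,0,0,0],[-0.001,0,-0.014,0,0,0],[-0.001,0,-0.014,0,0,0],[-0.001,0,-0.014,0,0,0]])

```text
time_s: 13.88
ee_pos: [0.5592, 0.1181, 0.1315]
orientation: [[-0.001, 1.0, -0.0], [1.0, 0.001, -0.001], [-0.001, -0.0, -1.0]]
contact_force: [0.6, -1.0, 0.8]
grip_width: 0.002
finger_force: 0.7
```

Call:
step_arm(deltas=[[-0.001,0,-0.014,0,0,0],[-0.002,0,-0.014,0,0,0],[-0.002,0,-0.014,0,0,0],[-0.002,0,-0.014,0,0,0],[-0.001,0,-0.012,0,0,0]])

```text
time_s: 14.3
ee_pos: [0.5593, 0.1097, 0.1993]
orientation: [[-0.0, 1.0, -0.0], [1.0, 0.0, -0.002], [-0.002, -0.0, -1.0]]
contact_force: [0.0, -0.1, -0.1]
grip_width: -0.001
finger_force: 0.0
```

Call:
step_arm(deltas=[[-0.001,0,-0.006,0,0,0],[0,0,-0.003,0,0,0],[0,0,-0.002,0,0,0],[0,0,0,0,0,0],[0,0,0,0,0,0]])

```text
time_s: 14.72
ee_pos: [0.5588, 0.1097, 0.2093]
orientation: [[-0.0, 1.0, -0.002], [1.0, 0.0, -0.0], [-0.0, -0.002, -1.0]]
contact_force: [-0.8, -1.0, -1.0]
grip_width: 0.004
finger_force: 0.0
```

Run:
```python
from h import *
st(); snap('side','s7')
f=lambda n:cv2.resize(cv2.imread(f'pics/{n}.png')[120:290,250:410],(400,425),interpolation=cv2.INTER_CUBIC)
cv2.imwrite('pics/m7.png',np.hstack([f('s6'),f('s7')]))
```

```text
t 14.72 p [0.5588 0.1097 0.2093] yaw 90.01 z [-0.002 -0.    -1.   ] F [-0.8 -1.  -1. ] M [ 0.03 -0.04 -0.01] g 0.0 0.0 q [-0.1 27.5 91.5 -0.  61.1 -0.1]
```

View pics/m7.png

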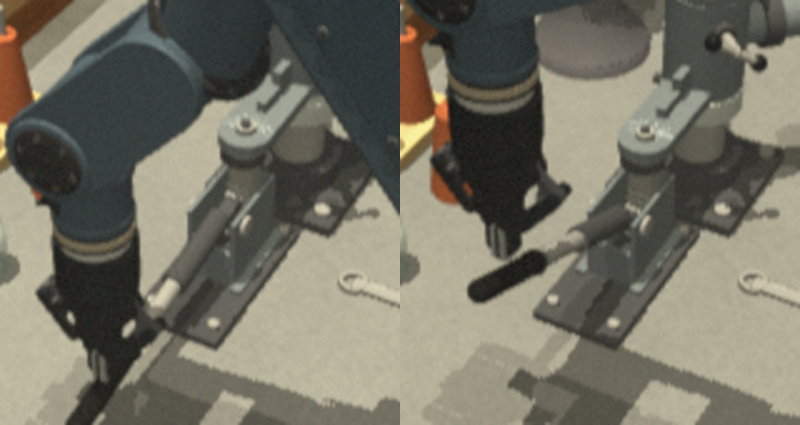

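The handle is fully back up and the fingers are clear. The bolt has risen slightly, so the first notch is holding. Now the second stroke.

Call:
step_arm(deltas=[[0.001,0,0.01,0,0,0],[0.001,0,0.01,0,0,0],[0.001,0,0.01,0,0,0],[0.001,0,0.01,0,0,0],[0.001,0,0.01,0,0,0]])

```text
time_s: 15.18
ee_pos: [0.5595, 0.1157, 0.1599]
orientation: [[0.001, 1.0, 0.0], [1.0, -0.001, 0.002], [0.002, 0.0, -1.0]]
contact_force: [-0.5, 1.3, 12.5]
grip_width: 0.004
finger_force: 5.5
```

Call:
step_arm(deltas=[[0.001,0,0.01,0,0,0],[0.001,0,0.01,0,0,0],[0.001,0,0.01,0,0,0],[0.001,0,0.01,0,0,0],[0.001,0,0.01,0,0,0]])

```text
time_s: 15.6
ee_pos: [0.5601, 0.122, 0.1107]
orientation: [[0.002, 1.0, 0.002], [1.0, -0.002, 0.004], [0.004, 0.002, -1.0]]
contact_force: [-0.6, 8.4, 11.8]
grip_width: 0.001
finger_force: 5.6
```

Call:
step_arm(deltas=[[0.001,0,0.01,0,0,0],[0.001,0,0.01,0,0,0],[0.001,0,0.01,0,0,0],[0,0,0.01,0,0,0],[0,0,0.006,0,0,0]])

```text
time_s: 16.02
ee_pos: [0.5601, 0.1229, 0.0642]
orientation: [[-0.001, 1.0, 0.002], [1.0, 0.001, -0.0], [-0.0, 0.002, -1.0]]
contact_force: [-0.8, -0.4, 14.0]
grip_width: -0.001
finger_force: 6.6
```

Call:
step_arm(deltas=[[0,0,0.002,0,0,0],[0,0,0.001,0,0,0],[0,0,0,0,0,0],[0,0,0,0,0,0],[0,0,0,0,0,0]])

```text
time_s: 16.43
ee_pos: [0.5601, 0.1227, 0.062]
orientation: [[-0.0, 1.0, 0.002], [1.0, 0.0, -0.0], [-0.0, 0.002, -1.0]]
contact_force: [-1.9, 0.7, 12.2]
grip_width: 0.001
finger_force: 6.2
```

Run:
```python
from h import *
st(); snap('side','s8')
```

```text
t 16.43 p [0.5601 0.1227 0.062 ] yaw 90.02 z [ 0.002 -0.    -1.   ] F [-1.9  0.7 12.2] M [-0.07  0.2  -0.01] g 0.0 6.2 q [ 1.2 40.2 97.  -0.  42.7  1.2]
```

Call:
step_arm(deltas=[[0,0,-0.012,0,0,0],[-0.001,0,-0.014,0,0,0],[-0.001,0,-0.014,0,0,0],[-0.001,0,-0.014,0,0,0],[-0.001,0,-0.014,0,0,0]])

```text
time_s: 16.9
ee_pos: [0.5596, 0.119, 0.1293]
orientation: [[-0.001, 1.0, 0.001], [1.0, 0.001, -0.0], [-0.0, 0.001, -1.0]]
contact_force: [0.2, -0.8, 1.3]
grip_width: -0.003
finger_force: 0.7
```

Call:
step_arm(deltas=[[-0.001,0,-0.014,0,0,0],[-0.002,0,-0.014,0,0,0],[-0.002,0,-0.014,0,0,0],[-0.002,0,-0.014,0,0,0],[-0.001,0,-0.012,0,0,0]])

```text
time_s: 17.32
ee_pos: [0.559, 0.11, 0.1968]
orientation: [[-0.0, 1.0, -0.001], [1.0, 0.0, -0.001], [-0.001, -0.001, -1.0]]
contact_force: [1.3, -1.8, 0.6]
grip_width: -0.001
finger_force: 0.6
```

Call:
step_arm(deltas=[[-0.001,0,-0.007,0,0,0],[0,0,-0.003,0,0,0],[0,0,-0.002,0,0,0],[0,0,0,0,0,0],[0,0,0,0,0,0]])

```text
time_s: 17.73
ee_pos: [0.5588, 0.1097, 0.2083]
orientation: [[-0.0, 1.0, -0.002], [1.0, 0.0, 0.0], [0.0, -0.002, -1.0]]
contact_force: [0.6, 0.5, -0.1]
grip_width: 0.001
finger_force: 0.0
```

Run:
```python
from h import *
st(); snap('side','s9')
f=lambda n:cv2.resize(cv2.imread(f'pics/{n}.png')[110:280,250:410],(400,425),interpolation=cv2.INTER_CUBIC)
cv2.imwrite('pics/m9.png',np.hstack([f('s8'),f('s9')]))
```

```text
t 17.73 p [0.5588 0.1097 0.2083] yaw 90.01 z [-0.002  0.    -1.   ] F [ 0.6  0.5 -0.1] M [ 0.    0.01 -0.03] g 0.0 0.0 q [-0.1 27.6 91.5  0.  61.  -0.1]
```

View pics/m9.png

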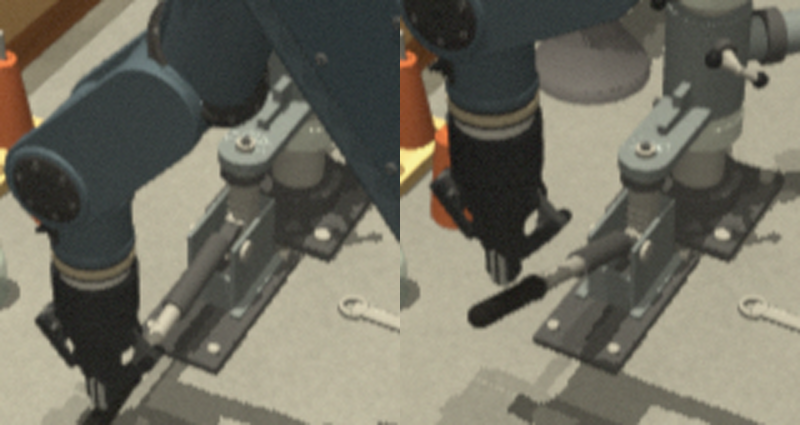

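The second notch holds, with the bolt about 8 px higher than after the first. Now the third stroke, slow near the collar.

Call:
step_arm(deltas=[[0.001,0,0.01,0,0,0],[0.001,0,0.01,0,0,0],[0.001,0,0.01,0,0,0],[0.001,0,0.01,0,0,0],[0.001,0,0.01,0,0,0]])

```text
time_s: 18.2
ee_pos: [0.5596, 0.1157, 0.159]
orientation: [[0.001, 1.0, 0.001], [1.0, -0.001, 0.002], [0.002, 0.001, -1.0]]
contact_force: [-1.4, 4.2, 12.5]
grip_width: 0.002
finger_force: 5.5
```

Call:
step_arm(deltas=[[0.001,0,0.01,0,0,0],[0.001,0,0.01,0,0,0],[0.001,0,0.01,0,0,0],[0.001,0,0.01,0,0,0],[0.001,0,0.01,0,0,0]])

```text
time_s: 18.62
ee_pos: [0.56, 0.1221, 0.1096]
orientation: [[0.002, 1.0, 0.002], [1.0, -0.002, 0.004], [0.004, 0.002, -1.0]]
contact_force: [-1.0, 8.2, 11.4]
grip_width: -0.002
finger_force: 5.6
```

Call:
step_arm(deltas=[[0.001,0,0.005,0,0,0],[0.001,0,0.004,0,0,0],[0.001,0,0.003,0,0,0],[0,0,0.002,0,0,0],[0,0,0,0,0,0]])

```text
time_s: 19.03
ee_pos: [0.56, 0.1234, 0.0954]
orientation: [[0.0, 1.0, 0.002], [1.0, -0.0, 0.001], [0.001, 0.002, -1.0]]
contact_force: [-0.4, 1.7, 10.3]
grip_width: -0.001
finger_force: 5.2
```

Call:
step_arm(deltas=[[0,0,0.0015,0,0,0],[0,0,0.0015,0,0,0],[0,0,0,0,0,0],[0,0,0,0,0,0],[0,0,0,0,0,0]])

```text
time_s: 19.45
ee_pos: [0.56, 0.1235, 0.0928]
orientation: [[0.0, 1.0, 0.002], [1.0, -0.0, 0.001], [0.001, 0.002, -1.0]]
contact_force: [-1.9, 2.9, 10.7]
grip_width: -0.002
finger_force: 5.3
```

Run:
```python
from h import *
st()
```

```text
t 19.45 p [0.56   0.1235 0.0928] yaw 89.99 z [ 0.002  0.001 -1.   ] F [-1.9  2.9 10.7] M [ 0.42  0.16 -0.02] g -0.0 5.3 q [ 1.2 37.3 96.2  0.1 46.4  1.2]
```

Call:
step_arm(deltas=[[0,0,0.0015,0,0,0],[0,0,0.0015,0,0,0],[0,0,0.001,0,0,0],[0,0,0,0,0,0],[0,0,0,0,0,0]])

```text
time_s: 19.87
ee_pos: [0.56, 0.1236, 0.0888]
orientation: [[0.0, 1.0, 0.002], [1.0, -0.0, 0.001], [0.001, 0.002, -1.0]]
contact_force: [-0.9, 2.0, 10.9]
grip_width: -0.0
finger_force: 5.4
```

Call:
step_arm(deltas=[[0,0,0.0015,0,0,0],[0,0,0.001,0,0,0],[0,0,0,0,0,0],[0,0,0,0,0,0],[0,0,0,0,0,0]])

```text
time_s: 20.28
ee_pos: [0.5601, 0.1236, 0.0864]
orientation: [[0.0, 1.0, 0.002], [1.0, -0.0, 0.001], [0.001, 0.002, -1.0]]
contact_force: [0.2, 2.9, 11.0]
grip_width: -0.002
finger_force: 5.5
```

Call:
step_arm(deltas=[[0,0,0.0015,0,0,0],[0,0,0.0015,0,0,0],[0,0,0,0,0,0],[0,0,0,0,0,0],[0,0,0,0,0,0]])

```text
time_s: 20.7
ee_pos: [0.56, 0.1236, 0.0834]
orientation: [[0.0, 1.0, 0.002], [1.0, -0.0, 0.001], [0.001, 0.002, -1.0]]
contact_force: [-0.7, 3.6, 11.1]
grip_width: 0.004
finger_force: 5.6
```

Call:
step_arm(deltas=[[0,0,0.001,0,0,0],[0,0,0.001,0,0,0],[0,0,0,0,0,0],[0,0,0,0,0,0],[0,0,0,0,0,0]])

```text
time_s: 21.12
ee_pos: [0.5601, 0.1236, 0.0814]
orientation: [[0.0, 1.0, 0.002], [1.0, -0.0, 0.001], [0.001, 0.002, -1.0]]
contact_force: [-0.5, 2.5, 10.9]
grip_width: 0.002
finger_force: 5.7
```

Call:
step_arm(deltas=[[0,0,0.001,0,0,0],[0,0,0.001,0,0,0],[0,0,0,0,0,0],[0,0,0,0,0,0],[0,0,0,0,0,0]])

```text
time_s: 21.53
ee_pos: [0.56, 0.1235, 0.0794]
orientation: [[0.0, 1.0, 0.002], [1.0, -0.0, 0.001], [0.001, 0.002, -1.0]]
contact_force: [-0.2, 1.7, 10.8]
grip_width: -0.005
finger_force: 5.7
```

Call:
step_arm(deltas=[[0,0,0.001,0,0,0],[0,0,0.001,0,0,0],[0,0,0,0,0,0],[0,0,0,0,0,0],[0,0,0,0,0,0]])

```text
time_s: 21.95
ee_pos: [0.5601, 0.1235, 0.0775]
orientation: [[0.0, 1.0, 0.002], [1.0, -0.0, 0.001], [0.001, 0.002, -1.0]]
contact_force: [-1.6, 2.8, 11.5]
grip_width: -0.003
finger_force: 6.1
```

Call:
step_arm(deltas=[[0,0,0.001,0,0,0],[0,0,0.001,0,0,0],[0,0,0,0,0,0],[0,0,0,0,0,0],[0,0,0,0,0,0]])

```text
time_s: 22.37
ee_pos: [0.5601, 0.1234, 0.0758]
orientation: [[0.0, 1.0, 0.002], [1.0, -0.0, 0.001], [0.001, 0.002, -1.0]]
contact_force: [-1.8, 3.2, 13.0]
grip_width: 0.004
finger_force: 7.1
```

Run:
```python
from h import *
st(); snap('side','s10')
g=lambda n:cv2.cvtColor(cv2.imread(f'pics/{n}.png'),cv2.COLOR_BGR2GRAY)
a=g('s9'); bx,by=250+int(246/2.5),110+int(148/2.5); t=a[by-9:by+10,bx-12:bx+13]
for n in ['s5','s6','s7','s8','s9','s10']:
    r=cv2.matchTemplate(g(n)[by-30:by+31,bx-20:bx+21],t,cv2.TM_CCOEFF_NORMED); _,m,_,(x,y)=cv2.minMaxLoc(r)
    c=r[:,x]; s=0
    if 0<y<len(c)-1: s=(c[y-1]-c[y+1])/(2*(c[y-1]-2*c[y]+c[y+1]))
    print(n,x,round(y+s,2),round(m,2))
```

```text
t 22.37 p [0.5601 0.1234 0.0758] yaw 89.99 z [ 0.002  0.001 -1.   ] F [-1.8  3.2 13. ] M [ 0.41  0.31 -0.01] g 0.0 7.1 q [ 1.2 38.9 96.7  0.1 44.3  1.2]
s5 8 24.59 0.93
s6 8 21.98 0.97
s7 8 24.18 0.96
s8 8 19.85 0.59
s9 8 21.04 1.0
s10 8 17.11 0.83
```

Force is now rising and the head rise measures about 25 mm, so contact is starting. Press firmly.

Call:
step_arm(deltas=[[0,0,0.001,0,0,0],[0,0,0.001,0,0,0],[0,0,0,0,0,0],[0,0,0,0,0,0],[0,0,0,0,0,0]])

```text
time_s: 22.83
ee_pos: [0.5601, 0.1234, 0.0742]
orientation: [[0.0, 1.0, 0.002], [1.0, -0.0, 0.001], [0.001, 0.002, -1.0]]
contact_force: [-2.3, 2.3, 15.5]
grip_width: 0.002
finger_force: 8.1
```

Call:
step_arm(deltas=[[0,0,0.001,0,0,0],[0,0,0.001,0,0,0],[0,0,0,0,0,0],[0,0,0,0,0,0],[0,0,0,0,0,0]])

```text
time_s: 23.25
ee_pos: [0.5601, 0.1233, 0.0725]
orientation: [[-0.0, 1.0, 0.002], [1.0, 0.0, 0.001], [0.001, 0.002, -1.0]]
contact_force: [-3.0, 2.0, 18.2]
grip_width: 0.0
finger_force: 9.2
```

Call:
step_arm(deltas=[[0,0,0.001,0,0,0],[0,0,0.0005,0,0,0],[0,0,0,0,0,0],[0,0,0,0,0,0],[0,0,0,0,0,0]])

```text
time_s: 23.67
ee_pos: [0.5601, 0.1233, 0.0713]
orientation: [[-0.0, 1.0, 0.003], [1.0, 0.0, 0.001], [0.001, 0.003, -1.0]]
contact_force: [-2.8, 1.8, 20.6]
grip_width: -0.0
finger_force: 10.0
```

Run:
```python
from h import *
st(); snap('side','s11'); snap('top','t11')
g=lambda n:cv2.cvtColor(cv2.imread(f'pics/{n}.png'),cv2.COLOR_BGR2GRAY)
a=g('s10'); bx,by=348,165; t=a[by-9:by+10,bx-12:bx+13]
for n in ['s8','s10','s11']:
    r=cv2.matchTemplate(g(n)[by-30:by+31,bx-20:bx+21],t,cv2.TM_CCOEFF_NORMED); _,m,_,(x,y)=cv2.minMaxLoc(r)
    c=r[:,x]; s=(c[y-1]-c[y+1])/(2*(c[y-1]-2*c[y]+c[y+1])); print(n,x,round(y+s,2),round(m,2))
f=lambda i:cv2.resize(i,(400,400),interpolation=cv2.INTER_CUBIC)
cv2.imwrite('pics/m11.png',np.hstack([f(cv2.imread('pics/s11.png')[70:270,240:440]),f(cv2.imread('pics/t11.png')[80:280,250:450])]))
```

```text
t 23.67 p [0.5601 0.1233 0.0713] yaw 90.0 z [ 0.003  0.001 -1.   ] F [-2.8  1.8 20.6] M [ 0.25  0.58 -0.02] g -0.0 10.0 q [ 1.2 39.3 96.8  0.  43.8  1.2]
s8 8 23.99 0.87
s10 8 21.05 1.0
s11 8 21.45 0.89
```

View pics/m11.png

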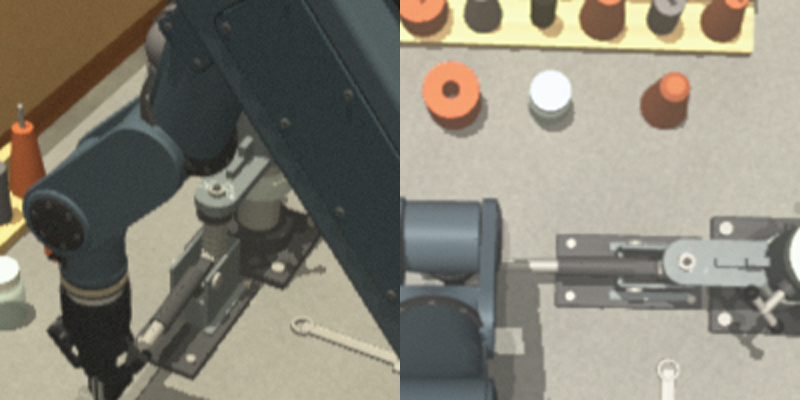

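The bolt stopped rising while the push force doubled, so the sleeve is hard against the collar. In the top view the jack sits square under the lug and the bystanders are in place. Handing in while holding the handle down.

```bash
python3 -c "
from rig import bot
print(bot.hand_in())"
```

```text
the job is handed in; nothing more can be done
None
```

I set the jack under the lift pad, centred to about 2 mm, and pumped two full strokes and most of a third. The head is hard against the upper collar, with the arm holding the handle down at about 20 N, and I handed the job in at about 24 s.

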